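# Tighten the tapered plug of the purge-gas manifold

## Robot

A 7-joint arm with a two-finger parallel gripper is mounted at the origin on the work surface. World frame = base frame: x ahead of the robot, y to its left, z up, the work surface at z = 0. Lengths are in mm, angles in rad, forces in N, time in s.
With the tool pointing down it reaches from about 350 to 900 mm from the base axis. Payload 7.2 kg.
Tool frame: the origin (TCP) lies at the very end of the fingers, on their centre line; the grasp point (between the pads) lies arm.grasp_offset behind it (arm.grasp_offset is the distance from the TCP to the grasp point, in mm); z points along the fingers, y is the line along which they close (so a half turn about z gives the same grasp; the last joint's range is limited). The gripper opens to 85 mm and grips with 20 to 120 N. Pads are 22 mm wide; open, the fingers measure 114 mm over their backs; the gripper's body (76 mm by 85 mm) begins 54 mm behind the grasp point. The pads swing forward as they close: fully open they stand 13 mm farther back than shut.
Start: joints at [1.079, 0.411, -0.013, 1.596, 0.006, 1.134, -0.082], TCP at [257.006, -569.716, 231.297] pointing down, gripper open.
Joint ranges: [-2.95, 2.95], [-0.29, 1.99], [-1.47, 1.44], [0.14, 2.54], [-1.03, 4.17], [0.13, 1.85], [-2.86, 2.86]. Speed limits (rad/s): [2.39, 2.39, 3.01, 3.01, 3.14, 3.14, 3.14].

## Interface

Orientations are given as a unit quaternion [x, y, z, w].
In Python, from workcell import arm gives the robot as it stands.
- The arm moves only by the shell command python3 -m inch 'ROWS' [FORCE]. ROWS is JSON, one flat list of numbers, 7 for each row, row after row: the shift along the tool's x, y, z in units of 25 mm (1.0 is 25 mm), then the turn, a rotation vector about the tool's x, y, z in units of 6 degrees (1.0 is 6 degrees), then the opening, from 0 (shut) to 1 (fully open). A call has 1 to 8 rows; each row is the pose to reach, as a shift and turn from the pose commanded when the call began, along the tool's axes at that moment; what a row does not reach only later rows make up. A row lasts 1/12 s, in which the tool goes at most 41.7 mm and 7.16 degrees, less where a joint would pass 70% of its speed; a pose out of reach is approached as far as the arm can. A call with a gripper value outside its range is refused whole. The fingers move at their own pace and stop on an object; FORCE is the grip in N (left out, the last holds). Time passes only in rows, so rows that repeat a pose let the fingers close. It gives the time, the measured TCP pose, the force, the opening and the grip force at its end, in the units of the state.
- arm.read_state(): the state, without advancing time (a new reading comes with each control period).
- arm.get_image(name): name is "scene" or "top"; returns the picture (384x512x3 uint8, red, green, blue); there is no depth.
- arm.camera_info(name): a dict with "fx", "fy", "cx", "cy" (pixels), "camera_from_world" (4x4, takes a point from world to camera coordinates). Camera axes: x right, y down, z forward; pixel columns grow to the right and rows downward; lengths in mm; the calibration is good to about 2 mm. A picture is of the moment at which its call begins. camera_info takes no time and is no camera call.
- arm.finish_job(): hands the job in; it is judged then, once.
Trained networks look in the newest picture that a camera, given by its name, has taken for a name from the list of things; names that differ only in an ending like _2 or _b are one class to them, and where a whole thing is asked for, a point or a joint stands for the part that bears it (a point fixed in the world has none). Each returns a list of dicts, best first, with "p" (0 to 1); they miss things now and then, are a little off and sometimes report something else, mostly with a low value. They report only what shows in the picture. A call takes as long as a camera call. They do not tell look-alikes from the thing itself.
- arm.masks_of(camera, label): "region" (384x512 bool, what is visible of it) and "box" ([left, top, right, bottom] as shares, 0 to 1, of the picture: columns of its width, rows of its height, round what is visible of it).
- arm.tip_of(camera, label): "xy" ([column, row] as shares, 0 to 1, of the picture: columns of its width, rows of its height: a listed point, or the origin of a listed thing).
The state is a dict: "clock": time; "joint_positions": joint angles; "qd": joint speeds; "joint_efforts": joint torques, N m; "ee_pos": TCP position; "eef_rot": TCP orientation; "force": force on the tool from outside, world axes, zero at the start; "torque": the same for the moment, N m; "width": finger opening in mm; "finger_force": force on a finger pad.
Only numpy, scipy, OpenCV 4.12 (cv2) and the standard library are available. Lean on these libraries where they do the work, as an engineer would, in place of code of your own. Each camera call takes 0.05 s, during which the arm holds its last target. There are 200 camera calls.

## Task

Take the square-ring spanner from the green mat, fit it down over the square head of the steel plug on the gas manifold and tighten the plug clockwise until its tapered thread goes properly snug: firm to turn, and the orange ring under it carried a few millimetres round. Do not over-tighten it so that the brass insert below turns. Then lift the spanner off and lay it flat on the green mat again, leaving the vial, tin and sample box where they are.

Things in the scene. Friction and masses are not known exactly. Their poses are not given: they have to be found in the camera images.
- spanner: loose steel spanner, 0.2 to 0.34 kg, 16 mm thick all over, flat on the mat. Origin: centre of the square ring, on the underside; z up; handle along its -x. Ring: opening 24.4 mm square, sides along x and y, right through, walls 8.5 mm. Handle: straight bar 14 mm wide (y) from x = -20 to -170 mm, ending in a red round end of radius 10 mm. Centre of mass 70 mm from the ring's centre
- spanner_grip (a point): on the handle, 110 mm from the ring's centre, 8 mm above the spanner's underside (the middle of its height): a good place to grip, across the handle's 14 mm width, or to push with shut fingers. The moment on the plug is push times distance from the axis plus any twist of a gripping hand: if the handle is held fast, read force and moment together; a push alone gives the newtons named below
- spanner_tail (a point): far end of the spanner's handle, 180 mm from the ring's centre, on the underside
- mat: flat green mat fixed to the bench, 300 (x) x 140 (y) x 4 mm, home of the spanner. Origin: centre of its underside, at bench level
- manifold: fixed aluminium block 50 mm high, 170 mm along its y, from x = -32 to +92 mm in its own frame; origin on the bench under the plug's axis. On its far side (x = +43 to +97 mm) stand two blue-capped valves (to 124 mm high) and between them a face-up gauge (to 80 mm); the robot's side is free. On its top are stacked the brass insert, the orange ring and the plug
- plug: upright steel tapered pipe plug, tightened clockwise seen from above; its height stays the same. Origin: on the axis, underside of its flange (radius 20 mm, 5 mm thick), 61 mm above the bench. Square head 22 mm, sides along the plug's x and y, 18 mm high, the top 4.5 mm stepped in to 18.5 mm as a lead. The spanner fits at any quarter turn, 1.2 mm clearance a side, about 0.1 rad slack either way
- plug_seat (a point): on the plug's axis, upper face of its flange, 66 mm above the bench: the spanner's underside rests here when seated. One of the four fits puts the handle towards the robot, between 0.1 rad clockwise and 1.47 rad anticlockwise (from above) of world -x; from there all the tightening takes 0.3 to 1.7 rad, in one sweep
- witness_mark (a point): white tick on the orange ring (radius 30 mm) under the plug's flange, 28 mm from the axis. The plug first runs easily (0.1 N m) for an unknown 0.25 to 1.25 rad, the ring at rest. Then the taper binds and carries the ring along: 0.6 N m at once (5.5 N at 110 mm), climbing 5 N m per rad. Snug: carried over 2 mm, about 1 to 1.35 N m (9 to 12 N at 110 mm). The taper then holds by itself
- insert_mark (a point): black tick on the rim of the brass threaded insert (radius 34 mm, 8 mm high) between block and orange ring, 32 mm from the axis. It must not turn: it gives way when the plug is tightened with more than 1.5 N m (13.5 N at 110 mm), and 2 mm of it is damage
- vial: bystander: small lidded sample vial, radius 18 mm, 55 mm high; origin at the centre of its underside
- pan_tin: bystander: round aluminium tin, radius 27 mm, 28 mm high; origin at the centre of its underside
- sample_box: bystander: clear box with blue lid, 52 x 52 x 30 mm; origin at the centre of its underside
There are look-alikes about, which are no part of the job. What is meant by the spanner is not purple, and is the smaller of those in its own colour.

How it is judged (in metres and radians):
On the way, in this order (a step that is already met when the one before it is completed fails the run):
1. the spanner's ring is seated down over the plug's square head (horizontal distance between spanner and plug_seat below 0.004 m and z of spanner in the frame of plug_seat between -0.004 and 0.006 m), for 0.2 s.
2. with the spanner on it, the plug is tightened snug: the orange ring has been carried more than 2 mm round (all of step 1 and distance of witness_mark from where it was at the start of the episode above 0.002 m), for 0.2 s.
3. the spanner is laid flat on the green mat again (x of spanner in the frame of mat between -0.15 and 0.15 m and y of spanner in the frame of mat between -0.07 and 0.07 m and z of each of spanner, spanner_tail in the frame of mat below 0.01 m and x of spanner_tail in the frame of mat between -0.15 and 0.15 m and y of spanner_tail in the frame of mat between -0.07 and 0.07 m), for 0.2 s.
At the end, for the whole second after the job is handed in: the plug is snug (the tick on the orange ring more than 2 mm from where it started), the brass insert has not turned (its tick within 2 mm of its start), and the spanner lies flat and at rest on the green mat, ring centre and tail end both within the mat's outline and less than 10 mm above the bench (all of step 3 and distance of witness_mark from where it was at the start of the episode above 0.002 m and distance of insert_mark from where it was at the start of the episode below 0.002 m and linear speed of spanner below 0.02 m/s); the robot touches nothing.
It fails at once if the plug is over-tightened: the brass insert turns by more than 2 mm (distance of insert_mark from where it was at the start of the episode above 0.002 m).
It fails at once if the vial is pushed more than 20 mm away (distance of vial from where it was at the start of the episode above 0.02 m).
It fails at once if the pan tin is pushed more than 20 mm away (distance of pan_tin from where it was at the start of the episode above 0.02 m).
It fails at once if the sample box is pushed more than 20 mm away (distance of sample_box from where it was at the start of the episode above 0.02 m).
It also fails if it takes over 67 s, if anything falls off the work surface, if the arm or the gripper's body presses on something with over 40 N, if the wrist force passes 120 N, or if a joint passes its speed limit or range.

## Working session

There is one attempt and no reset: what is moved stays moved. The work goes in short steps, Python scripts to look and compute and a shell command to move; the robot and the scene stay as the last step left them, time stands still between calls to the robot, and variables do not carry over. Pictures are saved under pics/ and viewed, at most 11 in all, crops included, and the job is handed in when it is done.

```bash
mkdir -p pics; ls; cat > h.py <<'E'
import numpy as np, cv2, json
from workcell import arm
from scipy.spatial.transform import Rotation as R
def ray(cam,u,v,z):
    i=arm.camera_info(cam);M=np.array(i["camera_from_world"]);r,t=M[:3,:3],M[:3,3]
    c=-r.T@t;d=r.T@np.array([(u-i["cx"])/i["fx"],(v-i["cy"])/i["fy"],1]);return c+d*(z-c[2])/d[2]
def proj(cam,p):
    i=arm.camera_info(cam);M=np.array(i["camera_from_world"]);q=M[:3,:3]@np.array(p)+M[:3,3]
    return np.array([i["fx"]*q[0]/q[2]+i["cx"],i["fy"]*q[1]/q[2]+i["cy"]])
def save(cam,n):
    im=arm.get_image(cam);cv2.imwrite(f"pics/{n}.png",im[...,::-1]);return im
E
python3 - <<'E'
from h import *
a=save("top","top0");b=save("scene","scene0")
print(arm.read_state(), arm.grasp_offset)
for n,z in [("spanner",4),("spanner_grip",12),("spanner_tail",4),("mat",0),("plug",61),("plug_seat",66),("witness_mark",61),("insert_mark",58),("manifold",0),("vial",0),("pan_tin",0),("sample_box",0)]:
    for cam in("top","scene"):
        for r in arm.tip_of(cam,n)[:4]:
            u=r["xy"][0]*512;v=r["xy"][1]*384
            print(n,cam,round(r["p"],2),round(u),round(v),ray(cam,u,v,z).round(1))
E
```

```text
pics
{'clock': 0.1, 'joint_positions': array([ 1.07881001,  0.41184979, -0.0127113 ,  1.59696427,  0.00559528,
        1.13430324, -0.08222154]), 'qd': array([ 0.00073248, -0.00068609, -0.0016748 , -0.00132694,  0.00050032,
       -0.00034034,  0.00037573]), 'joint_efforts': array([ 1.83080705e-03, -6.01832128e+01,  6.83904625e-01, -3.00088584e+01,
        1.40802466e-02,  6.40781436e-03, -7.57708477e-06]), 'ee_pos': array([ 256.78961074, -569.31538008,  230.51695094]), 'eef_rot': array([ 9.77634240e-01,  2.10311053e-01, -2.05693383e-04, -7.15568405e-04]), 'force': array([ 1.10980229,  0.6043548 , -0.4648544 ]), 'torque': array([-0.00546656, -0.01784232, -0.08240326]), 'finger_force': 0.0, 'width': 85.45539902131752} 18.700000000000003
spanner top 0.9 128 150 [668.7 541.9   4. ]
spanner top 0.65 266 274 [275. 107.   4.]
spanner top 0.64 201 186 [549.1 307.9   4. ]
spanner scene 0.81 195 191 [287.3  97.2   4. ]
spanner scene 0.79 355 161 [669.2 528.4   4. ]
spanner scene 0.58 296 185 [552.5 296.2   4. ]
spanner scene 0.15 281 177 [490.  309.7   4. ]
spanner_grip top 0.93 128 181 [565.
[... 873 characters left out ...]
2 5.0e-01 6.1e+01]
witness_mark scene 0.89 260 239 [606.3  -8.1  61. ]
insert_mark top 0.73 289 154 [631.8  34.8  58. ]
insert_mark top 0.59 302 161 [611.3  -5.   58. ]
insert_mark scene 0.74 273 236 [629.7  20.7  58. ]
manifold top 0.92 298 161 [623.8   4.1   0. ]
manifold top 0.57 299 154 [6.456e+02 6.000e-01 0.000e+00]
manifold scene 0.6 270 259 [636.5  -7.4   0. ]
vial top 0.68 403 199 [ 499.1 -317.3    0. ]
vial top 0.62 301 157 [638.   -5.8   0. ]
vial scene 0.63 142 329 [ 495.4 -329.8   -0. ]
pan_tin top 0.66 247 124 [748.6 161.3   0. ]
pan_tin scene 0.51 337 235 [754.8 165.8   0. ]
sample_box top 0.89 393 124 [ 736.2 -299.1    0. ]
sample_box scene 0.92 236 374 [ 731.4 -295.3    0. ]
```

```bash
python3 - <<'E'
import cv2
t=cv2.imread("pics/top0.png");s=cv2.imread("pics/scene0.png")
cv2.imwrite("pics/t2.png",cv2.resize(t[100:300,90:350],(780,600),interpolation=cv2.INTER_CUBIC))
cv2.imwrite("pics/s2.png",cv2.resize(s[130:290,170:380],(787,600),interpolation=cv2.INTER_CUBIC))
E
```

```text
(no output)
```

View pics/t2.png

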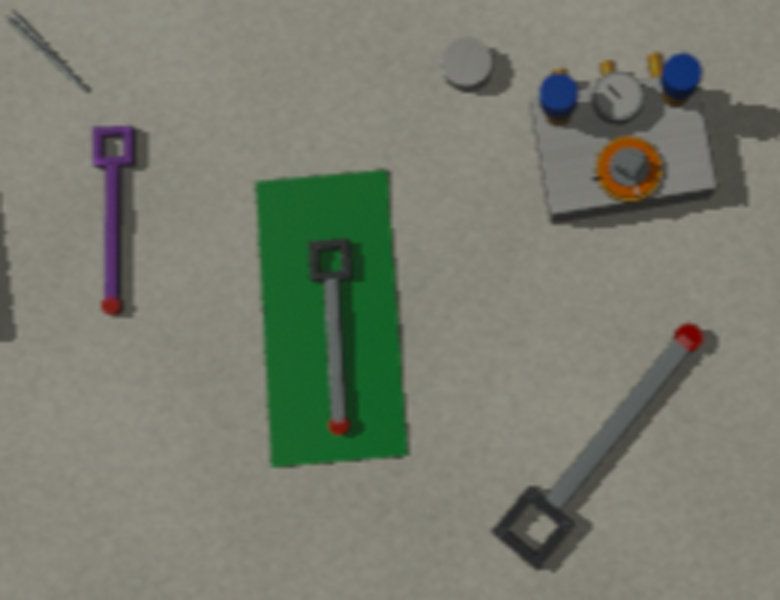

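View pics/s2.png

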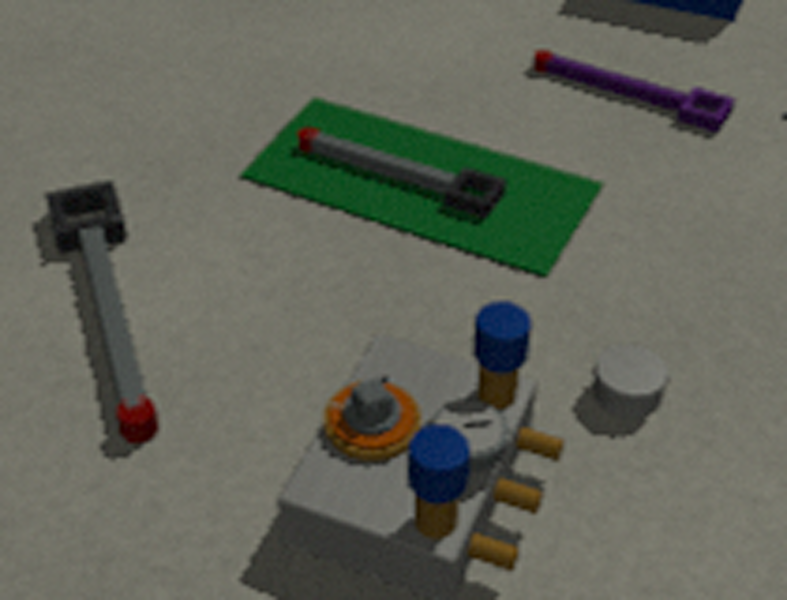

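The left crop (top camera) shows the small grey spanner on the mat, with its ring at about px (200,187) and its red tail at (203,242). The purple spanner and the larger grey one are look-alikes. The plug sits on the manifold at about (300,156) in top and (270,238) in scene. Next I'll measure the details.

```bash
python3 - <<'E'
from h import *
T=np.mean([arm.get_image("top").astype(float) for _ in range(4)],0);S=np.mean([arm.get_image("scene").astype(float) for _ in range(4)],0)
np.savez("avg0.npz",T=T,S=S)
print(proj("top",[620,5,84]),proj("scene",[620,5,84]))
def z(im,u,v,w=16,k=12):
    c=im[v-w:v+w,u-w:u+w,::-1];return cv2.resize(np.clip(c*1.3,0,255).astype(np.uint8),(400,400),interpolation=cv2.INTER_CUBIC)
cv2.imwrite("pics/plug.png",np.hstack([z(T,300,156),z(S,270,237)]))
for cam in("top","scene"):
  for l in("spanner","plug","mat","witness_mark","insert_mark"):
    for r in arm.masks_of(cam,l)[:4]:
        g=r["region"];y,x=np.nonzero(g)
        print(cam,l,round(r["p"],2),g.sum(),x.mean().round(1),y.mean().round(1),(np.array(r["box"])*[512,384,512,384]).round(1))
# spanner from image: red end and bar in top
for cam,A,zz in(("top",T,20),("scene",S,20)):
    red=(A[...,0]>110)&(A[...,1]<70)&(A[...,2]<70)
    n,L,st,c=cv2.connectedComponentsWithStats(red.astype(np.uint8))
    for i in range(1,n):
        if 6<st[i,4]<300: print(cam,"red",st[i,4],c[i].round(1),ray(cam,*c[i],20).round(1))
E
```

```text
[299.10376716 155.60956662] [266.95957514 231.57406027]
top spanner 0.95 940 287.6 251.5 [256.3 207.9 327.8 290.6]
top spanner 0.88 500 127.8 167.4 [122.3 144.4 137.8 202.9]
top spanner 0.6 401 201.3 207.4 [195.1 177.1 209.4 245.4]
top spanner 0.16 389 299.6 155.8 [290.9 140.4 308.8 165.3]
top mat 0.71 3965 200.0 205.5 [174.7 157.3 228.2 255.7]
top witness_mark 0.72 310 299.3 155.6 [288.7 145.1 307.1 169.3]
top insert_mark 0.88 393 299.4 156.1 [289.1 140.  309.1 165.6]
scene spanner 0.78 349 341.8 153.7 [310.  143.  364.6 165.4]
scene spanner 0.77 443 280.6 175.4 [249.6 166.1 308.8 186.6]
scene plug 0.68 173 269.1 238.2 [262.2 231.2 274.6 246.9]
scene plug 0.25 322 269.3 239.6 [258.2 230.4 281.2 249.5]
scene mat 0.88 2026 284.6 179.1 [234.  154.5 328.  204.6]
scene mat 0.65 326 269.1 240.2 [258.5 234.2 281.3 247.9]
scene witness_mark 0.87 328 269.2 239.9 [258.9 233.2 282.1 249.7]
scene witness_mark 0.35 461 269.1 241.2 [254.  230.4 282.1 253.1]
scene insert_mark 0.81 428 269.0 241.2 [255.4 229.9 281.3 253.5]
scene insert_mark 0.74 3475 282.3 251.9 [250.4 212.1 321.  289.6]
top red 22 [303.5 149.5] [655.1 -13.7  20. ]
top red 36 [295.  161.5] [617.6  13.8  20. ]
top red 10 [304.9 161.8] [616.1 -16.8  20. ]
top red 21 [126.  201.2] [502.3 536.2  20. ]
top red 50 [319.  211.4] [461.5 -54.9  20. ]
top red 15 [201.9 241.9] [374.6 300.3  20. ]
scene red 71 [274.7 241.8] [626.1  34.7  20. ]
scene red 8 [260.8 235.1] [580.9  35.4  20. ]
```

View pics/plug.png

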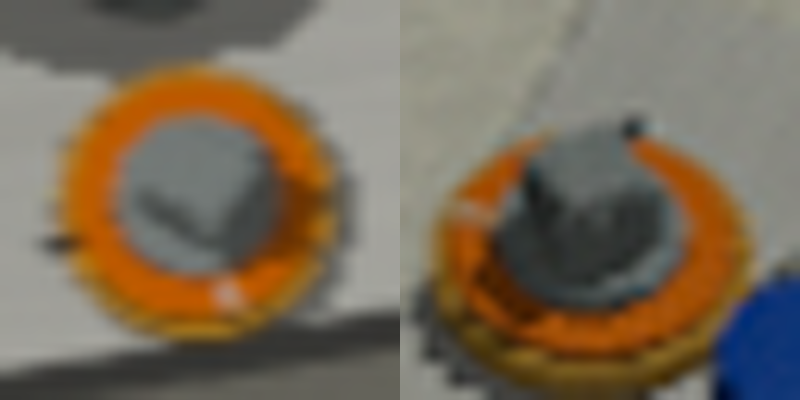

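Left crop: the orange ring is centred near px (300,156), the white tick is at (302,163) and the black tick at (289,159). The square head looks rotated. I'll fit plug and spanner poses by a piecewise-constant model in both cameras.

```bash
cat > fit.py <<'E'
from h import *
from scipy.optimize import differential_evolution as DE
K=6
def P(cam,pts): return np.array([proj(cam,p) for p in pts])
def rect(x0,x1,y0,y1): return np.array([[x0,y0],[x1,y0],[x1,y1],[x0,y1]],float)
def circ(r,n=28,c=(0,0)): t=np.linspace(0,2*np.pi,n,endpoint=False);return np.c_[c[0]+r*np.cos(t),c[1]+r*np.sin(t)]
class F:
    def __init__(s,cam,img,u0,v0,u1,v1):
        s.cam=cam;s.o=np.array([u0,v0]);s.im=cv2.resize(img[v0:v1,u0:u1].astype(np.float32),None,fx=K,fy=K,interpolation=cv2.INTER_CUBIC)
        s.i=arm.camera_info(cam);s.M=np.array(s.i["camera_from_world"])
    def px(s,p):
        q=p@s.M[:3,:3].T+s.M[:3,3]
        uv=np.c_[s.i["fx"]*q[:,0]/q[:,2]+s.i["cx"],s.i["fy"]*q[:,1]/q[:,2]+s.i["cy"]]
        return (uv-s.o+.5)*K-.5
    def cost(s,layers,pose):
        L=np.zeros(s.im.shape[:2],np.uint8);x,y,a=pose;c,n=np.cos(a),np.sin(a)
        for pts,z0,z1,lab in layers:
            w=pts@np.array([[c,n],[-n,c]])+[x,y]
            q=np.vstack([s.px(np.c_[w,np.full(len(w),z)]) for z in ({z0,z1})]).astype(np.float32)
            h=cv2.convexHull(q);cv2.fillConvexPoly(L,np.round(h).astype(np.int32),lab)
        e=0
        for l in np.unique(L):
            v=s.im[L==l];e+=np.abs(v-np.median(v,0)).sum()
        return e/L.size
PLUG=[(circ(34),50,58,1),(circ(30),58,61,2),(circ(20),61,66,3),(rect(-11,11,-11,11),66,79.5,4),(rect(-9.25,9.25,-9.25,9.25),79.5,84,4),(rect(-9.25,9.25,-9.25,9.25),84,84,5)]
def span(z): return [(rect(-170,-20,-7,7),z,z+16,1),(circ(10,c=(-170,0)),z,z+16,2),(rect(-20.7,20.7,-20.7,20.7),z,z+16,3),(rect(-12.2,12.2,-12.2,12.2),z+16,z+16,4)]
def fit(fs,layers,b):
    return DE(lambda p:sum(f.cost(layers,p) for f in fs),b,seed=1,maxiter=60,popsize=14,tol=1e-5)
E
cat > m.py <<'E'
from fit import *
d=np.load("avg0.npz");T,S=d["T"],d["S"]
ft,fs=F("top",T,284,140,316,172),F("scene",S,255,222,287,254)
b=[(605,640),(-12,25),(-.8,.8)]
for n,f in(("top",[ft]),("scene",[fs]),("both",[ft,fs])):
    r=fit(f,PLUG,b);print("plug",n,r.x.round(2),round(r.fun,3))
    p=r.x
    print([round(sum(g.cost(PLUG,(p[0],p[1],a)) for g in f),2) for a in np.arange(-.8,.81,.2)])
ft,fs=F("top",T,188,172,214,250),F("scene",S,244,162,314,192)
b=[(535,565),(290,325),(-.2,.3)]
for n,f in(("top",[ft]),("scene",[fs]),("both",[ft,fs])):
    r=fit(f,span(4),b);print("span",n,r.x.round(2),round(r.fun,3))
E
time python3 m.py
```

```text
plug top [626.24   2.57  -0.64] 62.352
[np.float32(62.64), np.float32(62.49), np.float32(62.58), np.float32(62.67), np.float32(62.8), np.float32(62.86), np.float32(62.76), np.float32(62.67), np.float32(62.61)]
plug scene [ 6.2849e+02 -9.6000e-01 -6.0000e-01] 38.148
[np.float32(38.47), np.float32(38.19), np.float32(38.45), np.float32(38.71), np.float32(38.97), np.float32(39.08), np.float32(38.86), np.float32(38.75), np.float32(38.47)]
plug both [626.78   1.53  -0.68] 103.578
[np.float32(103.94), np.float32(104.01), np.float32(104.07), np.float32(104.34), np.float32(104.73), np.float32(104.7), np.float32(104.54), np.float32(104.17), np.float32(104.05)]
span top [5.4590e+02 3.1095e+02 6.0000e-02] 18.197
span scene [5.4804e+02 2.9849e+02 6.0000e-02] 57.11
span both [5.4574e+02 3.1030e+02 6.0000e-02] 76.707
real	4m5.675s
user	3m28.142s
sys	0m34.042s
```

```bash
python3 - <<'E'
from fit import *
d=np.load("avg0.npz");T,S=d["T"],d["S"]
for cam,A,(u,v) in(("top",T,(300,156)),("scene",S,(269,238))):
    w=18;c=cv2.resize(A[v-w:v+w,u-w:u+w].astype(np.float32),None,fx=8,fy=8,interpolation=cv2.INTER_CUBIC)
    m=((c[...,0]-c[...,2]>60)).astype(np.uint8)   # orange/brass
    n,L,st,_=cv2.connectedComponentsWithStats(m)
    k=1+np.argmax(st[1:,4]);h=cv2.convexHull(np.argwhere(L==k)[:,::-1].astype(np.int32))
    e=cv2.fitEllipse(h);M=cv2.moments(h);cc=np.array([M["m10"]/M["m00"],M["m01"]/M["m00"]])
    px=(np.array(e[0])+.5)/8-.5+[u-w,v-w];pc=(cc+.5)/8-.5+[u-w,v-w]
    print(cam,px,pc,np.array(e[1])/8,ray(cam,*px,60).round(1),ray(cam,*pc,60).round(1))
    # grey flange/head blob inside
    ins=np.zeros_like(m);cv2.fillConvexPoly(ins,h,1)
    y,x=np.nonzero(ins&(m==0));pp=(np.array([x.mean(),y.mean()])+.5)/8-.5+[u-w,v-w];print(" inner",pp,ray(cam,*pp,66).round(1))
    i=arm.camera_info(cam);M=np.array(i["camera_from_world"]);print(" campos",(-M[:3,:3].T@M[:3,3]).round(),round(i["fx"]))
    # spanner mask
    g=[r for r in arm.masks_of(cam,"mat") if r["box"][0]<.6][:1]
    for r in arm.masks_of(cam,"mat")[:3]:
        hh=cv2.minAreaRect(np.argwhere(r["region"])[:,::-1].astype(np.int32))
        print(" mat",r["p"],[ray(cam,*q,4).round() for q in cv2.boxPoints(hh)])
E
```

```text
top [299.17222404 155.80085373] [299.17613123 155.78491811] [21.55666924 21.96439934] [625.4   3.1  60. ] [625.5   3.1  60. ]
 inner [299.61125432 155.36031221] [625.2   2.2  66. ]
 campos [ 328.   86. 1248.] 406
 mat 0.71 [array([639., 392.,   4.]), array([645., 247.,   4.]), array([342., 229.,   4.]), array([335., 369.,   4.])]
scene [268.88315392 241.03855133] [268.92467376 241.06304274] [19.67465973 25.30323792] [629.8  -1.5  60. ] [629.9  -1.5  60. ]
 inner [268.01231773 239.68144319] [628.2  -3.3  66. ]
 campos [ 942. -515.  739.] 349
 mat 0.88 [array([353., 224.,   4.]), array([281., 381.,   4.]), array([635., 393.,   4.]), array([668., 249.,   4.])]
 mat 0.65 [array([560.,  54.,   4.]), array([613.,  87.,   4.]), array([645.,  32.,   4.]), array([594.,   1.,   4.])]
```

```bash
cat >> h.py <<'E'
def go(p,yaw):
    s=arm.read_state();r=R.from_quat(s["eef_rot"]);
    t=R.from_euler("z",yaw)*R.from_quat([1,0,0,0])
    print("units",((r.inv().apply(np.array(p)-s["ee_pos"]))/25).round(3),((r.inv()*t).as_rotvec()/np.radians(6)).round(3))
def st():
    s=arm.read_state();r=R.from_quat(s["eef_rot"]).as_matrix()
    print("t",round(s["clock"],2),"p",s["ee_pos"].round(1),"yaw",round(np.arctan2(r[1,0],r[0,0]),3),"tilt",r[:2,2].round(3),"F",s["force"].round(2),"T",s["torque"].round(3),"w",round(s["width"],1),"q",s["joint_positions"].round(2));return s
E
python3 -c "
from h import *
c=np.array([546.5,310,0]);y=.06
g=c-110*np.array([np.cos(y),np.sin(y),0]);print(g)
go([450,-200,230],0.3);go(g+[0,0,120],y)"
```

```text
[436.69794061 303.40395929   0.        ]
units [ 13.119 -10.306   0.051] [1.000e-03 0.000e+00 1.182e+00]
units [ 20.914 -28.88    4.45 ] [1.000e-03 0.000e+00 3.474e+00]
```

```bash
python3 -m inch '[13,-10.3,0,0,0,1.2,1, 13,-10.3,0,0,0,1.2,1, 13,-10.3,0,0,0,1.2,1, 13,-10.3,0,0,0,1.2,1, 13,-10.3,0,0,0,1.2,1, 13,-10.3,0,0,0,1.2,1, 13,-10.3,0,0,0,1.2,1, 13,-10.3,0,0,0,1.2,1]' 40; python3 -c "
from h import *
st();go([436.7,303.4,120],.06)"
```

```text
clock: 3.07
ee_pos: [410.6, -271.8, 231.7]
eef_rot: [0.989, 0.148, 0.0, 0.0]
force: [1.2, -0.6, -0.0]
width: 85.3
finger_force: 0.0
t 3.07 p [ 410.6 -271.8  231.7] yaw 0.298 tilt [ 0.001 -0.001] F [ 1.16 -0.59 -0.02] T [-0.066 -0.067  0.002] w 85.3 q [ 0.63  0.19 -0.16  1.9   0.04  1.05 -0.82]
units [  7.751 -21.69    4.453] [ 0.007 -0.005  2.273]
```

```bash
python3 -m inch '[7.75,-21.7,4.45,0,0,2.27,1, 7.75,-21.7,4.45,0,0,2.27,1, 7.75,-21.7,4.45,0,0,2.27,1, 7.75,-21.7,4.45,0,0,2.27,1, 7.75,-21.7,4.45,0,0,2.27,1, 7.75,-21.7,4.45,0,0,2.27,1, 7.75,-21.7,4.45,0,0,2.27,1, 7.75,-21.7,4.45,0,0,2.27,1]'; python3 -c "
from h import *
st();go([436.7,303.4,80],.06)"
```

```text
clock: 3.73
ee_pos: [424.4, 46.6, 169.9]
eef_rot: [1.0, 0.03, 0.001, 0.0]
force: [0.6, -0.6, -1.0]
width: 85.6
finger_force: 0.0
t 3.73 p [424.4  46.6 169.9] yaw 0.06 tilt [ 0.001 -0.   ] F [ 0.58 -0.57 -0.99] T [-0.039 -0.054 -0.002] w 85.6 q [ 0.14  0.17 -0.41  2.1   0.09  0.88 -1.82]
units [  1.102 -10.223   3.594] [ 0.001 -0.012  0.   ]
```

```bash
python3 -m inch '[1.1,-10.2,3.6,0,0,0,1, 1.1,-10.2,3.6,0,0,0,1, 1.1,-10.2,3.6,0,0,0,1, 1.1,-10.2,3.6,0,0,0,1, 1.1,-10.2,3.6,0,0,0,1, 1.1,-10.2,3.6,0,0,0,1, 1.1,-10.2,3.6,0,0,0,1, 1.1,-10.2,3.6,0,0,0,1]'; python3 -c "
from h import *
st();go([436.7,303.4,7],.06)
save('top','t3')
im=arm.get_image('top');u,v=proj('top',[460,304,20]).astype(int);print(u,v)
cv2.imwrite('pics/t3c.png',cv2.resize(im[v-40:v+40,u-50:u+50,::-1],(750,600),interpolation=cv2.INTER_CUBIC))"
```

```text
clock: 4.4
ee_pos: [434.9, 306.7, 78.4]
eef_rot: [0.999, 0.033, -0.001, -0.001]
force: [-0.3, -0.2, -0.0]
width: 85.5
finger_force: 0.0
t 4.4 p [434.9 306.7  78.4] yaw 0.067 tilt [-0.002  0.003] F [-0.33 -0.16 -0.02] T [ 0.002 -0.026  0.015] w 85.5 q [-0.36  0.48 -0.45  1.95  0.29  0.77 -2.47]
units [0.068 0.144 2.856] [-0.028  0.015  0.063]
200 213
```

View pics/t3c.png

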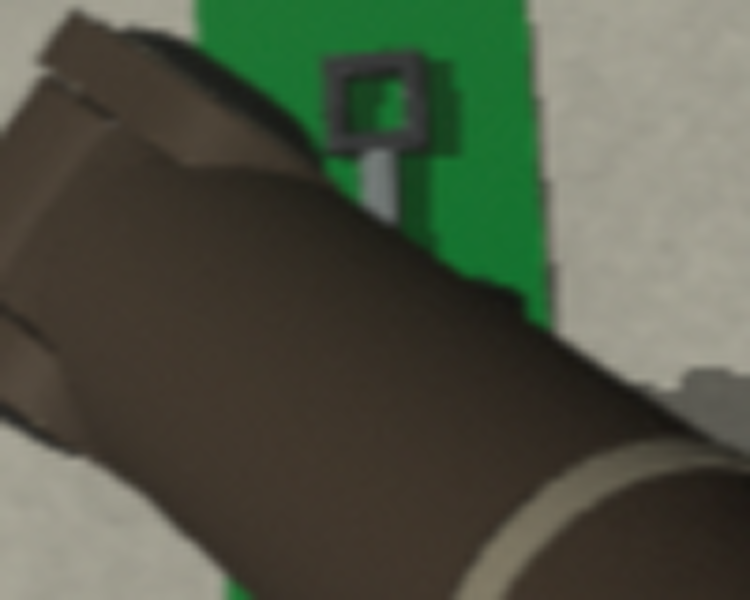

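Only the ring and handle root show beyond the hand (ring at crop (375,105)), still in place. I'll descend and grip.

```bash
python3 -m inch '[0.07,0.1,2.0,0,0,0.06,0.6, 0.07,0.1,2.8,0,0,0.06,0.6, 0.07,0.1,2.8,0,0,0.06,0.6, 0.07,0.1,2.8,0,0,0.06,0.6, 0.07,0.1,2.8,0,0,0.06,0, 0.07,0.1,2.8,0,0,0.06,0, 0.07,0.1,2.8,0,0,0.06,0, 0.07,0.1,2.8,0,0,0.06,0]' 50; python3 -c "
from h import *
st()"
```

```text
clock: 5.17
ee_pos: [439.8, 299.8, 12.0]
eef_rot: [1.0, 0.027, 0.002, -0.001]
force: [-0.5, 0.5, 8.6]
width: 12.4
finger_force: 49.0
t 5.17 p [439.8 299.8  12. ] yaw 0.055 tilt [0.003 0.002] F [-0.49  0.49  8.57] T [0.027 0.216 0.278] w 12.4 q [-0.39  0.58 -0.39  1.99  0.36  0.64 -2.53]
```

```bash
python3 -m inch '[0,0,0,0,0,0,0,0,0,0,0,0,0,0, 0,0,0,0,0,0,0,0,0,0,0,0,0,0]' 60; python3 -c "
from h import *
s=st()
c=np.array([626,2.5]);y=.95;print(c-110*np.array([np.cos(y),np.sin(y)]))
"
```

```text
clock: 5.5
ee_pos: [439.8, 299.8, 12.1]
eef_rot: [1.0, 0.027, 0.002, -0.001]
force: [-1.4, -0.3, 9.1]
width: 11.8
finger_force: 60.2
t 5.5 p [439.8 299.8  12.1] yaw 0.055 tilt [0.004 0.002] F [-1.41 -0.27  9.13] T [-0.019  0.231  0.289] w 11.8 q [-0.39  0.58 -0.39  1.99  0.36  0.64 -2.53]
[562.01486016 -86.97570553]
```

```bash
python3 -m inch '[0,0,-1,0,0,0,0, 0,0,-2,0,0,0,0, 0,0,-3,0,0,0,0, 0,0,-4.4,0,0,0,0, 0,0,-4.4,0,0,0,0, 0,0,-4.4,0,0,0,0, 0,0,-4.4,0,0,0,0]' 80; python3 -c "
from h import *
s=st();go([562,-87,125],.95)
im=arm.get_image('top');im2=arm.get_image('scene')
u,v=proj('top',[520,304,120]).astype(int);u2,v2=proj('scene',[480,304,120]).astype(int);print(u,v,u2,v2)
f=lambda i,u,v:cv2.resize(i[v-35:v+35,u-35:u+35,::-1],(400,400),interpolation=cv2.INTER_CUBIC)
cv2.imwrite('pics/l.png',np.hstack([f(im,u,v),f(im2,u2,v2)]))"
```

```text
clock: 6.08
ee_pos: [438.4, 298.0, 119.9]
eef_rot: [1.0, 0.027, 0.0, 0.0]
force: [-0.0, -0.4, -3.4]
width: 11.2
finger_force: 80.3
t 6.08 p [438.4 298.  119.9] yaw 0.054 tilt [ 0.001 -0.   ] F [-0.04 -0.45 -3.45] T [-0.031  0.09  -0.016] w 11.2 q [-0.32  0.42 -0.47  1.92  0.25  0.86 -2.43]
units [ 4.11  15.644 -0.195] [ 6.000e-03 -3.000e-03 -8.558e+00]
194 188 278 148
```

View pics/l.png

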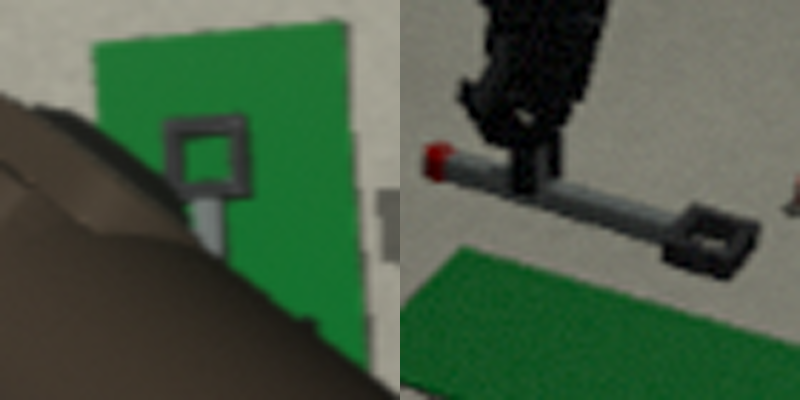

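```bash
cat > ringfit.py <<'E'
from h import *
from fit import F,span,rect
from scipy.optimize import minimize
def ring(im,x,y,a,z,hw=15):
    u,v=proj("top",[x,y,z+8]).astype(int);f=F("top",im,u-hw,v-hw,u+hw,v+hw)
    # score: dark pixels of ring top face
    g=f.im.sum(2)
    def sc(p):
        c,n=np.cos(p[2]),np.sin(p[2]);m=np.zeros(g.shape,np.uint8)
        for h,l in((20.7,1),(12.2,0)):
            w=rect(-h,h,-h,h)@np.array([[c,n],[-n,c]])+p[:2];q=f.px(np.c_[w,np.full(4,z+16)])
            cv2.fillConvexPoly(m,np.round(q*16).astype(np.int32),l,shift=4)
        return g[m==1].mean()
    from itertools import product
    best=min((sc((x+dx,y+dy,a+da)),x+dx,y+dy,a+da) for dx,dy,da in product(np.arange(-9,9.1,1),np.arange(-9,9.1,1),np.arange(-.06,.07,.03)))
    return best
E
python3 - <<'E'
from ringfit import *
im=np.mean([arm.get_image("top").astype(float) for _ in range(4)],0)
s=st();p=s["ee_pos"]
y=.054;r0=p[:2]+110*np.array([np.cos(y),np.sin(y)]);print(r0)
for zz in(112,116):
  b=ring(im,*r0,y,zz);d=np.array(b[1:3])-p[:2];print(zz,np.round(b,2),"tool fwd/left",d@[np.cos(y),np.sin(y)],d@[-np.sin(y),np.cos(y)])
go([562,-87,125],.95)
E
```

```text
t 6.38 p [437.9 298.3 118.8] yaw 0.054 tilt [-0.002 -0.001] F [-0.86 -0.08 -2.42] T [-0.076  0.046 -0.048] w 10.7 q [-0.32  0.43 -0.47  1.92  0.25  0.86 -2.43]
[547.77175793 304.23557981]
112 [ 1.5930e+02  5.4177e+02  3.0124e+02 -1.0000e-02] tool fwd/left 103.84682459496423 -2.6717845038220336
116 [1.5933e+02 5.4077e+02 3.0024e+02 2.0000e-02] tool fwd/left 102.79430848087857 -3.6163530982554883
units [ 4.118 15.659 -0.242] [ 0.     0.019 -8.553]
```

```bash
python3 -m inch '[4.1,15.65,-1.5,0,0,-8.55,0, 4.1,15.65,-1.5,0,0,-8.55,0, 4.1,15.65,-1.5,0,0,-8.55,0, 4.1,15.65,-1.5,0,0,-8.55,0, 4.1,15.65,-1.5,0,0,-8.55,0, 4.1,15.65,-1.5,0,0,-8.55,0, 4.1,15.65,-1.5,0,0,-8.55,0, 4.1,15.65,-1.5,0,0,-8.55,0]'; python3 -m inch '[0,0,0,0,0,0,0]';python3 -c "
from h import *
s=st();go([562,-87,118],.95)"
```

```text
clock: 7.05
ee_pos: [532.8, 4.2, 148.1]
eef_rot: [0.888, 0.46, -0.0, -0.0]
force: [1.0, 0.2, -2.8]
width: 11.2
finger_force: 80.2
clock: 7.13
ee_pos: [535.0, -5.3, 147.9]
eef_rot: [0.89, 0.455, -0.001, 0.002]
force: [0.1, -1.3, -2.2]
width: 11.1
finger_force: 80.2
t 7.13 p [535.   -5.3 147.9] yaw 0.945 tilt [ 0.    -0.005] F [ 0.15 -1.29 -2.21] T [-0.133 -0.035 -0.042] w 11.1 q [ 0.38  0.42 -0.6   1.88  0.29  0.93 -0.97]
units [-2.015  2.785  1.21 ] [ 0.028  0.034 -0.045]
```

```bash
python3 -m inch '[-2,2.8,0.9,0,0,-0.04,0, -2,2.8,0.9,0,0,-0.04,0, -2,2.8,0.9,0,0,-0.04,0, -2,2.8,0.9,0,0,-0.04,0, -2,2.8,0.9,0,0,-0.04,0, -2,2.8,0.9,0,0,-0.04,0]'; python3 - <<'E'
from ringfit import *
im=np.mean([arm.get_image("top").astype(float) for _ in range(4)],0)
s=st();p=s["ee_pos"];y=.95
r0=p[:2]+105*np.array([np.cos(y),np.sin(y)]);print(r0)
b=ring(im,*r0,y,p[2]-7);d=np.array(b[1:3])-p[:2];print(np.round(b,2),"fwd/left",d@[np.cos(y),np.sin(y)],d@[-np.sin(y),np.cos(y)])
sc=arm.get_image("scene");u,v=proj("top",[615,-10,100]).astype(int);u2,v2=proj("scene",[610,-20,100]).astype(int)
f=lambda i,u,v:cv2.resize(np.clip(i[v-28:v+28,u-28:u+28,::-1]*1.3,0,255).astype(np.uint8),(400,400),interpolation=cv2.INTER_CUBIC)
cv2.imwrite('pics/over.png',np.hstack([f(im,u,v),f(sc,u2,v2)]));print(u,v,u2,v2)
E
```

```text
clock: 7.63
ee_pos: [560.5, -74.4, 125.7]
eef_rot: [0.888, 0.46, -0.0, -0.001]
force: [0.5, 0.5, -2.6]
width: 11.1
finger_force: 80.2
t 7.83 p [560.7 -74.7 126.2] yaw 0.956 tilt [ 0. -0.] F [-0.42  0.44 -3.34] T [-0.019  0.001  0.007] w 11.0 q [ 0.47  0.49 -0.56  1.82  0.32  0.92 -0.85]
[621.82026455  10.66485947]
[160.85 616.82  14.66   0.95] fwd/left 105.34524657183808 6.393809881802419
304 155 258 231
```

View pics/over.png

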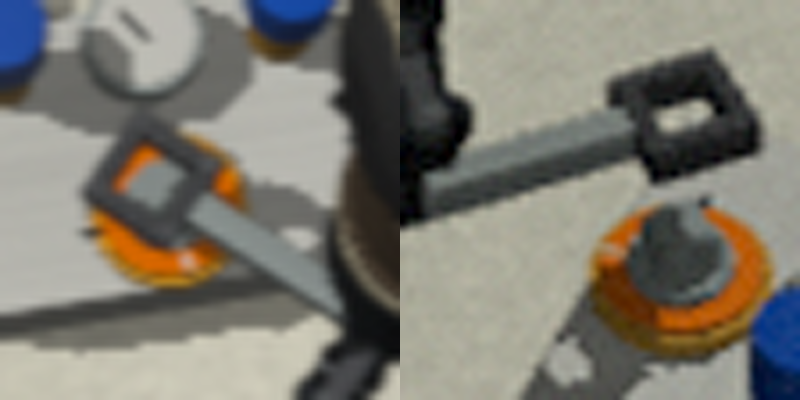

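```bash
python3 - <<'E'
from h import *
for z in(130,135,140):
  print(z,"top",ray("top",297,151.9,z).round(1),"scene",ray("scene",269.7,218.7,z).round(1))
# triangulate
A=[];B=[]
for cam,u,v in(("top",297,151.9),("scene",269.7,218.7)):
  a=ray(cam,u,v,0);b=ray(cam,u,v,200);d=(b-a)/np.linalg.norm(b-a);Pm=np.eye(3)-np.outer(d,d);A.append(Pm);B.append(Pm@a)
print(np.linalg.solve(sum(A),sum(B)))
A=[];B=[]
for cam,u,v in(("top",299.17,155.8),("scene",268.9,241.05)):
  a=ray(cam,u,v,0);b=ray(cam,u,v,200);d=(b-a)/np.linalg.norm(b-a);Pm=np.eye(3)-np.outer(d,d);A.append(Pm);B.append(Pm@a)
print("plug disc",np.linalg.solve(sum(A),sum(B)))
st()
E
```

```text
130 top [619.3  13.8 130. ] scene [625.8   8.8 130. ]
135 top [618.   14.2 135. ] scene [628.4   4.5 135. ]
140 top [616.7  14.5 140. ] scene [6.31e+02 2.00e-01 1.40e+02]
[621.71742499  13.91214248 123.27507573]
plug disc [627.00666038   2.8222743   54.0989926 ]
t 7.88 p [560.8 -75.  126.1] yaw 0.955 tilt [ 0. -0.] F [-0.46 -0.3  -2.5 ] T [-0.05   0.026  0.011] w 11.3 q [ 0.47  0.49 -0.56  1.82  0.32  0.92 -0.85]
```

```bash
python3 -c "
from h import *
p=arm.read_state()['ee_pos'];go(p+[5.3,-11,-15],.95)"
```

```text
units [-0.237  0.427  0.6  ] [ 0.004 -0.002  0.049]
```

```bash
python3 -m inch '[-0.24,0.43,0.3,0,0,0,0, -0.24,0.43,0.6,0,0,0,0, -0.24,0.43,0.6,0,0,0,0, -0.24,0.43,0.6,0,0,0,0]'; python3 - <<'E'
from ringfit import *
im=np.mean([arm.get_image("top").astype(float) for _ in range(4)],0)
s=st()
sc=np.mean([arm.get_image("scene").astype(float) for _ in range(4)],0);u,v=299,154;u2,v2=268,230
f=lambda i,u,v:cv2.resize(np.clip(i[v-20:v+20,u-20:u+20,::-1]*1.3,0,255).astype(np.uint8),(400,400),interpolation=cv2.INTER_CUBIC)
cv2.imwrite('pics/over2.png',np.hstack([f(im,u,v),f(sc,u2,v2)]))
E
```

```text
clock: 8.22
ee_pos: [565.3, -87.2, 109.8]
eef_rot: [0.889, 0.459, -0.001, -0.001]
force: [0.1, -0.4, -2.4]
width: 11.0
finger_force: 80.2
t 8.42 p [566.1 -86.8 111. ] yaw 0.954 tilt [0. 0.] F [ 0.23  0.73 -3.23] T [-0.09   0.072  0.034] w 10.8 q [ 0.48  0.52 -0.55  1.82  0.34  0.9  -0.84]
```

View pics/over2.png

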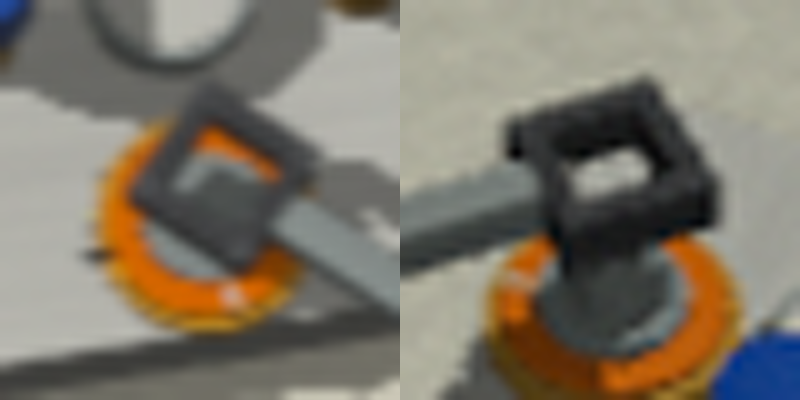

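Left: the ring centre is at crop (225,177), px (301.5,151.7). Right: it is at px (269.2,225.8), just above the head. I'll compare that with where it should be.

```bash
python3 - <<'E'
from h import *
for z in(110,114,119):
  a=ray("top",301.5,151.7,z);b=ray("scene",269.2,225.8,z)
  print(z,"top need",(np.array([625.4,2.8])-a[:2]).round(1),"scene need",(np.array([629.5,-2])-b[:2]).round(1))
E
```

```text
110 top need [0.5 3.2] scene need [ 2.2 -5.9]
114 top need [1.6 2.9] scene need [ 0.2 -2.6]
119 top need [2.9 2.5] scene need [-2.3  1.5]
```

```bash
python3 -c "
from h import *
p=arm.read_state()['ee_pos'];go(p+[0,1.5,0],.95)"
python3 -m inch '[0.05,-0.04,0.3,0,0,0,0, 0.05,-0.04,0.5,0,0,0,0, 0.05,-0.04,0.6,0,0,0,0, 0.05,-0.04,0.7,0,0,0,0, 0.05,-0.04,0.8,0,0,0,0, 0.05,-0.04,0.9,0,0,0,0,0.05,-0.04,0.9,0,0,0,0]'; python3 -c "
from h import *
st()"
```

```text
units [ 0.049 -0.035 -0.   ] [ 0.003 -0.001  0.036]
clock: 9.2
ee_pos: [565.7, -85.5, 87.7]
eef_rot: [0.888, 0.459, -0.0, -0.0]
force: [0.5, 0.7, -2.5]
width: 11.3
finger_force: 80.3
t 9.2 p [565.7 -85.5  87.7] yaw 0.954 tilt [-0.001  0.   ] F [ 0.5   0.71 -2.48] T [-0.057  0.018  0.001] w 11.3 q [ 0.46  0.55 -0.54  1.84  0.36  0.86 -0.86]
```

No contact yet; I'll keep lowering gently.

```bash
python3 -m inch '[0,0,0.1,0,0,0,0, 0,0,0.2,0,0,0,0, 0,0,0.3,0,0,0,0, 0,0,0.3,0,0,0,0]'; python3 -c "
from h import *
st()"
```

```text
clock: 9.53
ee_pos: [565.6, -85.5, 80.3]
eef_rot: [0.888, 0.459, -0.0, -0.0]
force: [-0.4, 0.3, -2.4]
width: 11.1
finger_force: 80.3
t 9.53 p [565.6 -85.5  80.3] yaw 0.954 tilt [-0.001  0.   ] F [-0.4   0.35 -2.39] T [-0.047 -0.032 -0.002] w 11.1 q [ 0.46  0.56 -0.53  1.84  0.37  0.84 -0.87]
```

```bash
python3 -m inch '[0,0,0.1,0,0,0,0, 0,0,0.2,0,0,0,0, 0,0,0.2,0,0,0,0]'; python3 -c "
from h import *
st()"; python3 -m inch '[0,0,0.08,0,0,0,0, 0,0,0.16,0,0,0,0, 0,0,0.16,0,0,0,0]'; python3 -c "
from h import *
st()"
```

```text
clock: 9.78
ee_pos: [565.7, -85.5, 75.3]
eef_rot: [0.888, 0.459, -0.0, -0.0]
force: [-0.9, -0.8, -2.1]
width: 11.4
finger_force: 80.3
t 9.78 p [565.7 -85.5  75.3] yaw 0.954 tilt [-0.001  0.   ] F [-0.91 -0.82 -2.12] T [-0.025  0.017 -0.034] w 11.4 q [ 0.46  0.56 -0.53  1.85  0.37  0.83 -0.87]
clock: 10.03
ee_pos: [566.0, -85.7, 71.8]
eef_rot: [0.889, 0.459, -0.0, 0.0]
force: [-1.9, -1.1, 2.5]
width: 11.2
finger_force: 80.8
t 10.03 p [566.  -85.7  71.8] yaw 0.953 tilt [ 0. -0.] F [-1.85 -1.09  2.5 ] T [-0.013  0.225  0.074] w 11.2 q [ 0.46  0.57 -0.52  1.85  0.37  0.83 -0.88]
```

```bash
python3 -m inch '[0,0,0.06,0,0,0,0, 0,0,0.12,0,0,0,0, 0,0,0.12,0,0,0,0]'; python3 -c "
from h import *
st()
a=[arm.get_image(c).astype(float) for c in('top','scene')]
u,v=299,154;u2,v2=268,230
f=lambda i,u,v:cv2.resize(np.clip(i[v-20:v+20,u-20:u+20,::-1]*1.3,0,255).astype(np.uint8),(400,400),interpolation=cv2.INTER_CUBIC)
cv2.imwrite('pics/seat.png',np.hstack([f(a[0],u,v),f(a[1],u2,v2)]))"
```

```text
clock: 10.28
ee_pos: [566.0, -86.0, 69.1]
eef_rot: [0.889, 0.459, -0.0, 0.0]
force: [-3.8, -2.3, 5.6]
width: 10.6
finger_force: 81.3
t 10.28 p [566.  -86.   69.1] yaw 0.953 tilt [ 0.    -0.001] F [-3.85 -2.34  5.61] T [-0.066  0.356  0.113] w 10.6 q [ 0.45  0.57 -0.52  1.85  0.38  0.82 -0.88]
```

View pics/seat.png

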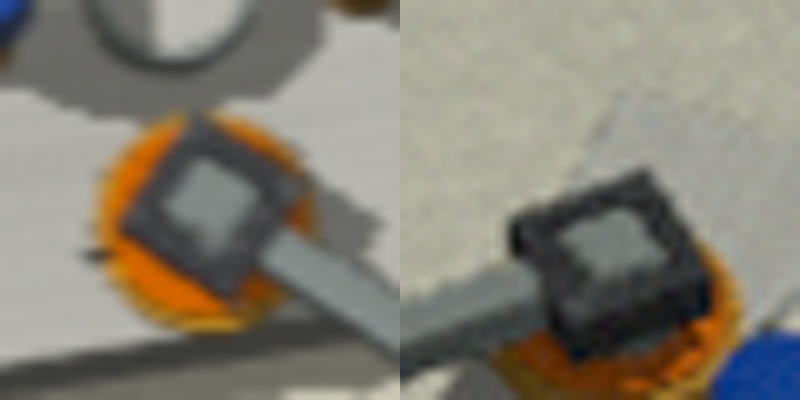

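The ring is seated, with the head's top showing through it in both views (crop (210,200) and (615,245)). I'll start the clockwise orbit about the axis, reading the moment as I go.

```bash
cat >> h.py <<'E'
def mom(C=(627.3,1.0)):
    s=st();r=(s["ee_pos"][:2]-np.array(C))/1000;F=s["force"]
    print("M",round(s["torque"][2]+r[0]*F[1]-r[1]*F[0],3),"L",round(np.hypot(*r)*1000,1),"bearing",round(np.arctan2(-r[1],-r[0]),3))
E
python3 -c "from h import *; mom()"
python3 -m inch '[0.006,-0.22,-0.06,0,0,0.5,0, 0.023,-0.445,-0.06,0,0,1,0, 0.052,-0.666,-0.06,0,0,1.5,0, 0.093,-0.886,-0.06,0,0,2,0, 0.093,-0.886,-0.06,0,0,2,0]'; python3 -c "from h import *; mom()"
```

```text
t 10.38 p [566.1 -86.   69.2] yaw 0.953 tilt [ 0.    -0.001] F [-3.49 -2.95  5.53] T [-0.033  0.496  0.151] w 11.0 q [ 0.45  0.57 -0.52  1.85  0.38  0.82 -0.88]
M 0.028 L 106.4 bearing 0.958
clock: 10.8
ee_pos: [548.8, -70.6, 70.7]
eef_rot: [0.932, 0.363, -0.0, 0.0]
force: [-1.4, -3.1, 3.5]
width: 10.9
finger_force: 81.1
t 10.8 p [548.8 -70.6  70.7] yaw 0.742 tilt [ 0.    -0.001] F [-1.45 -3.14  3.47] T [-0.283  0.103 -0.069] w 10.9 q [ 0.4   0.53 -0.48  1.9   0.34  0.79 -1.09]
M 0.073 L 106.3 bearing 0.74
```

```bash
python3 -m inch '[0.006,-0.22,0,0,0,0.5,0, 0.023,-0.445,0,0,0,1,0, 0.023,-0.445,0,0,0,1,0]'; python3 -c "from h import *; mom()"
```

```text
clock: 11.05
ee_pos: [541.8, -62.0, 70.5]
eef_rot: [0.949, 0.314, -0.0, 0.0]
force: [-2.3, -2.7, 3.8]
width: 11.1
finger_force: 81.1
t 11.05 p [541.8 -62.   70.5] yaw 0.639 tilt [-0. -0.] F [-2.26 -2.68  3.76] T [-0.309  0.134 -0.035] w 11.1 q [ 0.38  0.52 -0.46  1.92  0.32  0.78 -1.19]
M 0.053 L 106.3 bearing 0.635
```

```bash
python3 -c "from h import *; mom();mom()"
```

```text
t 11.05 p [541.8 -62.   70.5] yaw 0.639 tilt [-0. -0.] F [-2.26 -2.68  3.76] T [-0.309  0.134 -0.035] w 11.1 q [ 0.38  0.52 -0.46  1.92  0.32  0.78 -1.19]
M 0.053 L 106.3 bearing 0.635
t 11.05 p [541.8 -62.   70.5] yaw 0.639 tilt [-0. -0.] F [-2.26 -2.68  3.76] T [-0.309  0.134 -0.035] w 11.1 q [ 0.38  0.52 -0.46  1.92  0.32  0.78 -1.19]
M 0.053 L 106.3 bearing 0.635
```

```bash
python3 -m inch '[0.006,-0.22,0,0,0,0.5,0, 0.023,-0.445,0,0,0,1,0, 0.023,-0.445,0,0,0,1,0]'; python3 -c "from h import *; mom()"
```

```text
clock: 11.3
ee_pos: [535.6, -52.7, 70.4]
eef_rot: [0.964, 0.265, -0.0, 0.0]
force: [-3.1, -2.4, 4.5]
width: 11.1
finger_force: 81.1
t 11.3 p [535.6 -52.7  70.4] yaw 0.535 tilt [-0. -0.] F [-3.13 -2.42  4.49] T [-0.317  0.254 -0.046] w 11.1 q [ 0.34  0.5  -0.43  1.94  0.3   0.76 -1.29]
M 0.008 L 106.3 bearing 0.53
```

```bash
python3 -m inch '[0.006,-0.22,0,0,0,0.5,0, 0.023,-0.445,0,0,0,1,0, 0.023,-0.445,0,0,0,1,0]'; python3 -c "from h import *; mom()"
```

```text
clock: 11.55
ee_pos: [530.4, -42.8, 70.3]
eef_rot: [0.977, 0.214, -0.0, 0.0]
force: [-4.3, -3.4, 4.5]
width: 11.1
finger_force: 81.2
t 11.55 p [530.4 -42.8  70.3] yaw 0.431 tilt [-0.001 -0.   ] F [-4.26 -3.36  4.47] T [-0.379  0.347 -0.082] w 11.1 q [ 0.31  0.49 -0.41  1.95  0.28  0.75 -1.4 ]
M 0.056 L 106.4 bearing 0.424
```

```bash
python3 -m inch '[-0.01,-0.22,0,0,0,0.5,0, -0.01,-0.445,0,0,0,1,0, -0.01,-0.445,0,0,0,1,0]'; python3 -c "from h import *; mom()"
```

```text
clock: 11.8
ee_pos: [526.1, -32.4, 70.5]
eef_rot: [0.987, 0.163, 0.0, -0.0]
force: [-2.4, -1.8, 4.5]
width: 11.1
finger_force: 81.1
t 11.8 p [526.1 -32.4  70.5] yaw 0.327 tilt [0. 0.] F [-2.37 -1.84  4.5 ] T [-0.205  0.093 -0.056] w 11.1 q [ 0.27  0.48 -0.39  1.97  0.26  0.74 -1.51]
M 0.05 L 106.6 bearing 0.319
```

```bash
python3 -m inch '[0.006,-0.22,0,0,0,0.5,0, 0.023,-0.445,0,0,0,1,0, 0.023,-0.445,0,0,0,1,0]'; python3 -c "from h import *; mom()"
```

```text
clock: 12.05
ee_pos: [523.0, -21.8, 70.4]
eef_rot: [0.994, 0.111, 0.0, -0.0]
force: [-3.9, -1.8, 4.2]
width: 11.2
finger_force: 81.1
t 12.05 p [523.  -21.8  70.4] yaw 0.223 tilt [0. 0.] F [-3.94 -1.84  4.17] T [-0.265  0.141 -0.092] w 11.2 q [ 0.24  0.47 -0.36  1.98  0.24  0.74 -1.62]
M 0.01 L 106.8 bearing 0.215
```

```bash
python3 -m inch '[0.0,-0.22,0,0,0,0.5,0, 0.0,-0.445,0,0,0,1,0, 0.0,-0.445,0,0,0,1,0]'; python3 -c "from h import *; mom()"
```

```text
clock: 12.3
ee_pos: [521.0, -10.8, 70.5]
eef_rot: [0.998, 0.059, 0.0, -0.0]
force: [-2.9, -1.7, 3.8]
width: 10.9
finger_force: 81.1
t 12.3 p [521.  -10.8  70.5] yaw 0.119 tilt [0.001 0.   ] F [-2.93 -1.69  3.77] T [-0.205 -0.079 -0.032] w 10.9 q [ 0.2   0.46 -0.34  1.98  0.23  0.73 -1.73]
M 0.113 L 107.0 bearing 0.111
```

```bash
python3 -m inch '[0.0,-0.22,0,0,0,0.5,0, 0.01,-0.445,0,0,0,1,0, 0.01,-0.445,0,0,0,1,0]'; python3 -c "from h import *; mom()"
```

```text
clock: 12.55
ee_pos: [520.1, 0.2, 70.5]
eef_rot: [1.0, 0.007, 0.001, -0.0]
force: [-0.8, -0.8, 3.8]
width: 11.4
finger_force: 81.0
t 12.55 p [5.201e+02 2.000e-01 7.050e+01] yaw 0.015 tilt [0.001 0.   ] F [-0.81 -0.79  3.81] T [-0.147 -0.226 -0.008] w 11.4 q [ 0.16  0.46 -0.32  1.99  0.21  0.72 -1.84]
M 0.076 L 107.2 bearing 0.007
```

```bash
python3 -m inch '[0.006,-0.22,0,0,0,0.5,0, 0.023,-0.445,0,0,0,1,0, 0.023,-0.445,0,0,0,1,0]'; python3 -c "from h import *; mom()"
```

```text
clock: 12.8
ee_pos: [520.1, 10.8, 70.4]
eef_rot: [0.999, -0.045, 0.0, 0.0]
force: [-2.5, -1.9, 3.7]
width: 11.5
finger_force: 81.1
t 12.8 p [520.1  10.8  70.4] yaw -0.09 tilt [ 0. -0.] F [-2.5  -1.93  3.7 ] T [-0.378  0.068  0.216] w 11.5 q [ 0.12  0.46 -0.29  1.99  0.19  0.72 -1.95]
M 0.448 L 107.6 bearing -0.092
```

```bash
python3 -m inch '[0.0,-0.11,0,0,0,0.25,0, 0.003,-0.22,0,0,0,0.5,0, 0.003,-0.22,0,0,0,0.5,0]'; python3 -c "from h import *; mom()"
```

```text
clock: 13.05
ee_pos: [520.5, 15.4, 70.3]
eef_rot: [0.997, -0.071, -0.0, 0.0]
force: [-3.1, -2.0, 4.8]
width: 11.4
finger_force: 81.3
t 13.05 p [520.5  15.4  70.3] yaw -0.142 tilt [-0.    -0.001] F [-3.14 -2.    4.85] T [-0.541  0.06   0.375] w 11.4 q [ 0.1   0.46 -0.28  1.99  0.19  0.72 -2.01]
M 0.634 L 107.8 bearing -0.134
```

```bash
python3 -m inch '[0.0,-0.11,0,0,0,0.25,0, 0.003,-0.22,0,0,0,0.5,0, 0.003,-0.22,0,0,0,0.5,0]'; python3 -c "from h import *; mom()"
```

```text
clock: 13.3
ee_pos: [521.3, 20.8, 70.3]
eef_rot: [0.995, -0.097, -0.0, 0.001]
force: [-2.9, -2.7, 4.0]
width: 10.9
finger_force: 81.4
t 13.3 p [521.3  20.8  70.3] yaw -0.195 tilt [-0.    -0.001] F [-2.87 -2.67  3.98] T [-0.75   0.124  0.418] w 10.9 q [ 0.08  0.46 -0.27  1.99  0.18  0.72 -2.06]
M 0.757 L 107.8 bearing -0.184
```

```bash
python3 -m inch '[0.0,-0.11,0,0,0,0.25,0, 0.003,-0.22,0,0,0,0.5,0, 0.003,-0.22,0,0,0,0.5,0, 0.003,-0.22,0,0,0,0.5,0]'; python3 -c "from h import *; mom()"
```

```text
clock: 13.63
ee_pos: [522.3, 25.9, 70.2]
eef_rot: [0.992, -0.123, -0.0, 0.001]
force: [-3.3, -4.1, 4.9]
width: 11.4
finger_force: 81.5
t 13.63 p [522.3  25.9  70.2] yaw -0.247 tilt [-0.001 -0.001] F [-3.25 -4.11  4.94] T [-0.89   0.144  0.548] w 11.4 q [ 0.06  0.46 -0.25  1.98  0.17  0.72 -2.12]
M 1.06 L 108.0 bearing -0.233
```

```bash
python3 -m inch '[0.0,-0.07,0,0,0,0.15,0, 0.002,-0.13,0,0,0,0.3,0, 0.002,-0.13,0,0,0,0.3,0]'; python3 -c "
from h import *
for _ in range(4): mom(); arm.get_image('scene')
for cam in('top','scene'):
  for r in arm.tip_of(cam,'witness_mark')[:1]:
    u,v=np.array(r['xy'])*[512,384]; print(cam,r['p'],u,v,ray(cam,u,v,61).round(1))"
```

```text
clock: 13.88
ee_pos: [523.0, 29.1, 70.2]
eef_rot: [0.99, -0.139, -0.0, 0.001]
force: [-2.8, -4.3, 5.5]
width: 11.0
finger_force: 81.6
t 13.88 p [523.   29.1  70.2] yaw -0.28 tilt [-0.001 -0.001] F [-2.84 -4.3   5.52] T [-1.108  0.287  0.605] w 11.0 q [ 0.05  0.46 -0.25  1.98  0.17  0.72 -2.15]
M 1.133 L 108.0 bearing -0.263
t 13.93 p [523.   29.   70.2] yaw -0.279 tilt [-0.001 -0.001] F [-4.03 -3.95  4.48] T [-1.082  0.274  0.558] w 10.8 q [ 0.05  0.46 -0.25  1.98  0.17  0.72 -2.15]
M 1.083 L 108.0 bearing -0.262
t 13.98 p [523.   29.   70.2] yaw -0.279 tilt [-0.001 -0.001] F [-3.92 -3.48  5.36] T [-1.11   0.262  0.561] w 10.9 q [ 0.05  0.46 -0.25  1.98  0.17  0.72 -2.15]
M 1.034 L 108.0 bearing -0.262
t 14.03 p [523.   29.   70.2] yaw -0.279 tilt [-0.001 -0.001] F [-2.89 -3.86  4.41] T [-1.103  0.26   0.651] w 10.9 q [ 0.05  0.46 -0.25  1.98  0.17  0.72 -2.15]
M 1.135 L 108.0 bearing -0.262
top 0.43 301.1072 166.1952 [593.3  -1.7  61. ]
scene 0.45 259.4816 239.38559999999998 [606.6 -10.2  61. ]
```

```bash
python3 -m inch '[0.0,-0.08,0,0,0,0.18,0, 0.0,-0.08,0,0,0,0.18,0,0.0,-0.08,0,0,0,0.18,0]'; python3 -c "
from h import *
for _ in range(5): mom(); arm.get_image('scene')" | grep M
```

```text
clock: 14.43
ee_pos: [523.5, 30.9, 70.1]
eef_rot: [0.989, -0.148, -0.0, 0.001]
force: [-4.4, -3.0, 5.5]
width: 11.1
finger_force: 81.6
M 1.031 L 108.0 bearing -0.28
M 1.226 L 108.0 bearing -0.28
M 1.134 L 108.0 bearing -0.28
M 1.056 L 108.0 bearing -0.281
M 1.21 L 108.0 bearing -0.281
```

```bash
python3 -m inch '[0.0,0.22,0,0,0,-0.5,0, 0.01,0.4,0,0,0,-0.9,0, 0.01,0.4,0,0,0,-0.9,0]'; python3 -c "
from h import *
for _ in range(3): mom(); arm.get_image('scene')"
```

```text
clock: 14.93
ee_pos: [521.6, 22.3, 70.5]
eef_rot: [0.995, -0.101, 0.0, -0.001]
force: [-1.4, 0.6, 3.2]
width: 11.2
finger_force: 81.1
t 14.93 p [521.6  22.3  70.5] yaw -0.203 tilt [0.001 0.001] F [-1.39  0.57  3.16] T [ 0.201 -0.165  0.282] w 11.2 q [ 0.08  0.46 -0.27  1.99  0.18  0.72 -2.07]
M 0.251 L 107.9 bearing -0.199
t 14.98 p [521.6  22.7  70.5] yaw -0.206 tilt [0.001 0.001] F [-1.39  0.88  3.94] T [ 0.033 -0.19   0.263] w 11.3 q [ 0.07  0.46 -0.27  1.99  0.18  0.72 -2.07]
M 0.201 L 107.9 bearing -0.202
t 15.03 p [521.6  22.8  70.5] yaw -0.207 tilt [0.001 0.001] F [-1.78  0.37  3.89] T [-0.042 -0.197  0.236] w 11.0 q [ 0.07  0.46 -0.27  1.99  0.18  0.72 -2.07]
M 0.236 L 107.9 bearing -0.203
```

```bash
python3 -m inch '[0,0.11,0,0,0,-0.3,0, -0.02,0.15,-0.3,0,0,-0.35,0, -0.02,0.15,-0.7,0,0,-0.35,0, -0.02,0.15,-1.1,0,0,-0.35,0, -0.02,0.15,-1.6,0,0,-0.35,0, -0.02,0.15,-2.5,0,0,-0.35,0, -0.02,0.15,-2.5,0,0,-0.35,0]'; python3 -c "
from h import *
mom();
a=[arm.get_image(c).astype(float) for c in('top','scene')]
f=lambda i,u,v:cv2.resize(np.clip(i[v-30:v+30,u-30:u+30,::-1]*1.3,0,255).astype(np.uint8),(400,400),interpolation=cv2.INTER_CUBIC)
cv2.imwrite('pics/up.png',np.hstack([f(a[0],304,165),f(a[1],263,230)]))"
```

```text
clock: 15.67
ee_pos: [522.9, 19.0, 136.3]
eef_rot: [0.996, -0.086, 0.003, -0.001]
force: [-0.3, 0.2, -1.7]
width: 11.0
finger_force: 79.9
t 15.67 p [522.9  19.  136.3] yaw -0.172 tilt [0.006 0.001] F [-0.35  0.18 -1.71] T [0.045 0.067 0.019] w 11.0 q [ 0.11  0.36 -0.3   1.93  0.14  0.86 -2.  ]
M 0.007 L 105.9 bearing -0.171
```

View pics/up.png

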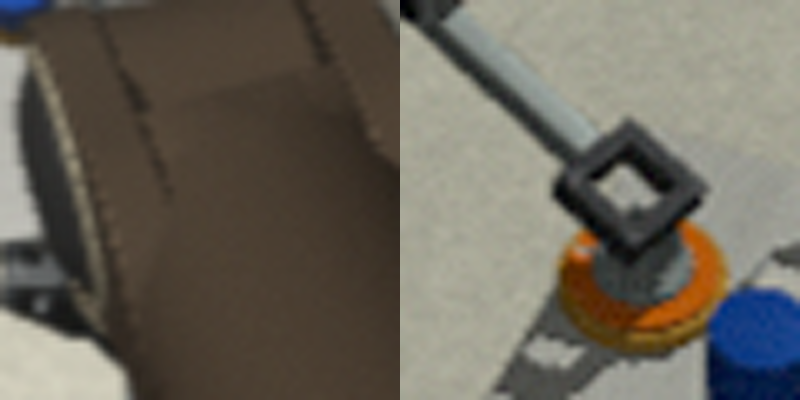

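```bash
python3 -m inch '[0,0,0,0,0,0,0]' | head -2; python3 -c "
from h import *
st();go([470,304,110],.05)"
```

```text
clock: 15.85
ee_pos: [518.3, 18.8, 131.7]
t 15.85 p [518.3  18.8 131.7] yaw -0.17 tilt [-0.003 -0.   ] F [-0.78  0.2  -2.41] T [ 0.045  0.133 -0.012] w 10.7 q [ 0.11  0.37 -0.3   1.94  0.14  0.85 -2.  ]
units [ -3.837 -10.917   0.87 ] [ 0.004  0.029 -2.105]
```

```bash
python3 -m inch '[-1,-1,-0.4,0,0,-0.3,0, -3.8,-10.9,0.87,0,0,-2.1,0, -3.8,-10.9,0.87,0,0,-2.1,0, -3.8,-10.9,0.87,0,0,-2.1,0, -3.8,-10.9,0.87,0,0,-2.1,0, -3.8,-10.9,0.87,0,0,-2.1,0, -3.8,-10.9,0.87,0,0,-2.1,0, -3.8,-10.9,0.87,0,0,-2.1,0]' >/dev/null;  python3 -m inch '[0,0,0,0,0,0,0, 0,0,0,0,0,0,0, 0,0,0,0,0,0,0, 0,0,0,0,0,0,0]'; python3 - <<'E'
from h import *
st();go([470,304,20],.05)
d=np.load("avg0.npz")
T=np.mean([arm.get_image("top").astype(float) for _ in range(4)],0);S=np.mean([arm.get_image("scene").astype(float) for _ in range(4)],0)
np.savez("avg1.npz",T=T,S=S)
f=lambda i,u,v:cv2.resize(np.clip(i[v-14:v+14,u-14:u+14,::-1]*1.3,0,255).astype(np.uint8),(300,300),interpolation=cv2.INTER_CUBIC)
cv2.imwrite("pics/ba.png",np.vstack([np.hstack([f(x,299,156),f(y,268,240)]) for x,y in((d["T"],d["S"]),(T,S))]))
# tick centroid: whitish pixels on ring in polar strip radius 24..29.5 at z61, and dark strip on insert r 31..34 z58
for cam,A,B,C in(("top",d["T"],T,(625.4,3.0)),("scene",d["S"],S,(629.5,-1.7))):
  for nm,r0,r1,z in(("wit",25,29,61),("ins",31,33.5,58)):
    a=np.radians(np.arange(0,360,1.));o=[]
    for I in(A,B):
      acc=0
      for r in np.linspace(r0,r1,6):
        q=np.array([proj(cam,[C[0]+r*np.cos(t),C[1]+r*np.sin(t),z]) for t in a]).astype(np.float32)
        acc=acc+cv2.remap(I.astype(np.float32),q[:,:1],q[:,1:],cv2.INTER_CUBIC)[:,0]/6
      o.append(acc[:,2] if nm=="wit" else -acc.sum(1))
    k=int(np.argmax(o[0]));print(cam,nm,"peak deg before",k,"after",int(np.argmax(o[1])),[ (np.round(x[[ (k+j)%360 for j in range(-20,21,4)]])).astype(int).tolist() for x in o])
E
```

```text
clock: 16.85
ee_pos: [472.5, 301.6, 110.5]
eef_rot: [1.0, 0.024, -0.0, 0.001]
force: [0.3, -0.9, -3.1]
width: 10.8
finger_force: 79.9
t 16.85 p [472.5 301.6 110.5] yaw 0.048 tilt [-0.001 -0.002] F [ 0.32 -0.87 -3.11] T [-0.061  0.037  0.039] w 10.8 q [-0.35  0.47 -0.4   1.86  0.24  0.86 -2.39]
units [-0.093 -0.106  3.622] [ 0.014  0.008 -0.021]Traceback (most recent call last):
  File "<stdin>", line 15, in <module>
  File "h.py", line 8, in proj
    i=arm.camera_info(cam);M=np.array(i["camera_from_world"]);q=M[:3,:3]@np.array(p)+M[:3,3]
ValueError: time passes only in moves, steps and waits
```

View pics/ba.png

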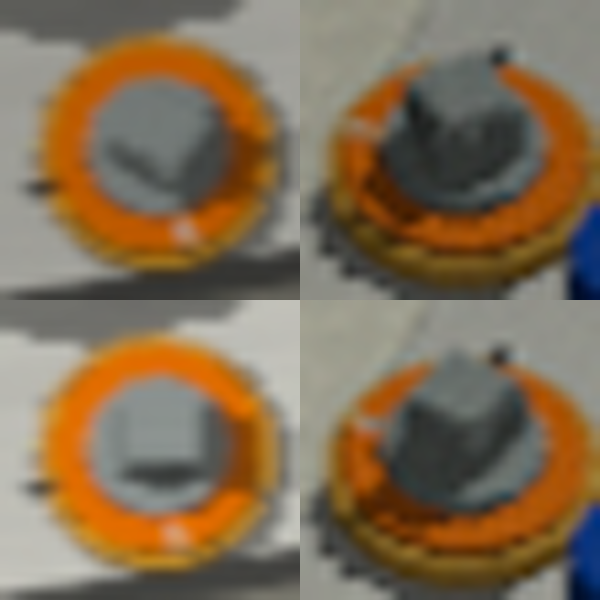

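The head has turned. The white tick moved about 1 px (≈3 mm) clockwise, from crop (184,231) to (174,235), and the black tick stayed at (41,187). I'll quantify that.

```bash
python3 - <<'E'
from h import *
d,e=np.load("avg0.npz"),np.load("avg1.npz")
for cam,k,(u,v) in(("top","T",(301,162)),("scene","S",(260,238))):
  for D in(d,e):
    c=D[k][v-4:v+5,u-5:u+6];g=c[...,2]/c[...,0]  # blue/red ratio
    m=(c[...,2]-0.15*c[...,0]);
    c8=cv2.resize(c.astype(np.float32),None,fx=10,fy=10,interpolation=cv2.INTER_CUBIC);b=c8[...,2]
    msk=(c8[...,0]>110)&(c8[...,2]>70)
    n,L,s,ct=cv2.connectedComponentsWithStats(msk.astype(np.uint8))
    for j in range(1,n):
      if s[j,4]>30:
        p=(ct[j]+.5)/10-.5+[u-5,v-4];print(cam,s[j,4],p.round(2),ray(cam,*p,61).round(1))
    print()
E
```

```text
top 154 [301.69 163.1 ] [602.7  -3.7  61. ]

top 40 [296.01 160.52] [610.9  13.   61. ]
top 162 [299.14 161.21] [608.6   3.7  61. ]
top 140 [300.8  163.36] [601.9  -1.   61. ]

scene 1941 [256.07 236.33] [593.4  -6.   61. ]

scene 2314 [256.11 236.8 ] [594.4  -7.3  61. ]
scene 74 [259.68 237.08] [602.8  -3.2  61. ]
```

The tick moved about 2.8 mm, which agrees with the torque. Now I'll lay the spanner down.

```bash
python3 -m inch '[-0.1,-0.1,1.2,0,0,0,0, -0.1,-0.1,2.4,0,0,0,0, -0.1,-0.1,3.2,0,0,0,0, -0.1,-0.1,3.6,0,0,0,0, -0.1,-0.1,3.8,0,0,0,0, -0.1,-0.1,3.9,0,0,0,0, -0.1,-0.1,3.9,0,0,0,0]';python3 -c "
from h import *
st()"
```

```text
clock: 17.83
ee_pos: [470.0, 306.7, 14.3]
eef_rot: [1.0, 0.025, 0.0, -0.001]
force: [-3.2, 0.6, 1.5]
width: 10.8
finger_force: 82.1
t 17.83 p [470.  306.7  14.3] yaw 0.05 tilt [0.001 0.001] F [-3.18  0.59  1.49] T [0.087 0.196 0.056] w 10.8 q [-0.4   0.61 -0.35  1.91  0.32  0.67 -2.46]
```

```bash
python3 -m inch '[0,0,0.12,0,0,0,0, 0,0,0.2,0,0,0,0, 0,0,0.2,0,0,0,0.1, 0,0,0.2,0,0,0,0.5, 0,0,0.2,0,0,0,0.6, 0,0,0.2,0,0,0,0.6, 0,0,0.2,0,0,0,0.6]' 20;python3 -c "
from h import *
st()"
```

```text
clock: 18.42
ee_pos: [470.5, 305.9, 9.0]
eef_rot: [1.0, 0.025, 0.001, -0.0]
force: [-0.0, -0.2, 0.1]
width: 51.3
finger_force: 0.0
t 18.42 p [470.5 305.9   9. ] yaw 0.049 tilt [0.001 0.   ] F [-0.01 -0.21  0.12] T [ 0.03  -0.06   0.004] w 51.3 q [-0.4   0.62 -0.34  1.92  0.32  0.66 -2.47]
```

```bash
python3 -m inch '[0,0,-1,0,0,0,0.6, 0,0,-2,0,0,0,0.6, 0,0,-4,0,0,0,0.6, 0,0,-6,0,0,0,0.6, 0,8,-7,0,0,0,0.6, 0,8,-7,0,0,0,0.6, 0,8,-7,0,0,0,0.6, 0,8,-7,0,0,0,0.6]' ;python3 -m inch '[0,0,0,0,0,0,0.6, 0,0,0,0,0,0,0.6, 0,0,0,0,0,0,0.6, 0,0,0,0,0,0,0.6]'; python3 -c "
from h import *
st()
for l,z in(('spanner',4),('spanner_tail',4),('mat',0)):
  arm.get_image('top')
  for r in arm.tip_of('top',l)[:4]:
    u,v=np.array(r['xy'])*[512,384]; print(l,round(r['p'],2),ray('top',u,v,z).round(1))
a=[arm.get_image(c).astype(float) for c in('top','scene')]
f=lambda i,u,v:cv2.resize(np.clip(i[v-50:v+50,u-50:u+50,::-1]*1.2,0,255).astype(np.uint8),(400,400),interpolation=cv2.INTER_CUBIC)
cv2.imwrite('pics/fin.png',np.hstack([f(a[0],202,208),f(a[1],285,178)]))"
```

```text
clock: 19.08
ee_pos: [477.8, 141.1, 176.4]
eef_rot: [1.0, 0.025, 0.0, -0.0]
force: [0.9, -1.0, 0.2]
width: 51.3
finger_force: 0.0
clock: 19.42
ee_pos: [477.6, 144.4, 175.6]
eef_rot: [1.0, 0.026, -0.0, -0.0]
force: [-0.2, 0.3, 0.0]
width: 51.3
finger_force: 0.0
t 19.42 p [477.6 144.4 175.6] yaw 0.052 tilt [-0.     0.001] F [-0.18  0.26  0.04] T [ 0.044 -0.024  0.036] w 51.3 q [-0.05  0.29 -0.4   1.94  0.14  0.94 -2.04]
spanner 0.81 [274.7  97.6   4. ]
spanner 0.77 [666.4 524.5   4. ]
spanner 0.63 [595.8 303.6   4. ]
spanner_tail 0.98 [511.  526.2   4. ]
spanner_tail 0.88 [475.8 -67.4   4. ]
spanner_tail 0.63 [410.2 304.7   4. ]
spanner_tail 0.29 [ 726.  -304.8    4. ]
mat 0.78 [490.1 305.6   0. ]
```

View pics/fin.png

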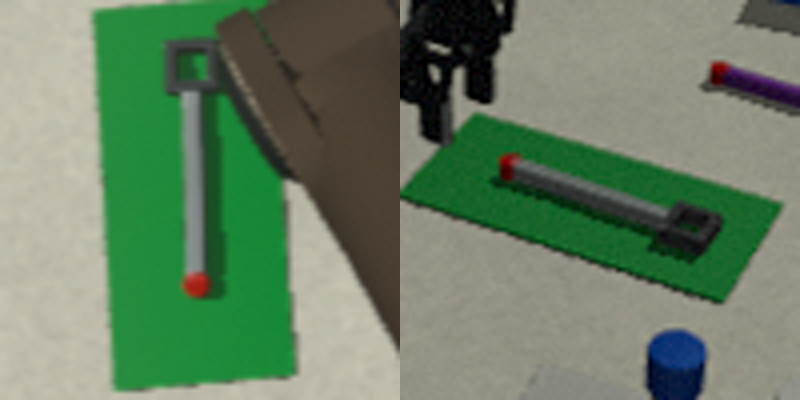

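The spanner lies flat and well inside the mat outline (ring at crop (190,66), tail at (197,285)), and the gripper is clear.

```bash
python3 -c "
from workcell import arm
print(arm.finish_job())"
```

```text
the job is handed in; nothing more can be done
None
```

The job is handed in: the plug is snug at about 1.15 N m, with the orange ring carried about 3 mm and no visible movement of the brass insert's tick. The spanner lies flat on the green mat. The judge returned no verdict, and I did not re-measure the vial, tin and sample box at the end.

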